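# Dispense one vial cap and nudge it onto the green spot

## Task

Press the red plunger of the cap dispenser all the way down once and let it come back up, so that a single blue cap slides out onto the tray. Then gently push that cap with the fingers along the tray until it lies flat and wholly inside the round green spot. Do not pinch or lift the cap, leave the other caps in the dispenser, and do not disturb the white cap on the orange spot or anything else standing about.

Things in the scene. Friction and masses are not known exactly. Their poses are not given: they have to be found in the camera images.
- feeder: Cap dispenser, fixed and level; place and yaw differ each time. Origin on the bench under the magazine's centre; z up, y the way caps are ejected, x along the tray's length. White plunger housing 56 mm wide (x), 58 mm high, y = -113 to -17 mm; then the clear magazine tower, 40 mm wide, y = -17 to 20 mm, top at 58 mm, with three stacked blue caps; exit slot at the foot of its +y side.
- tray_mid (a point): Centre of the dispenser's flat white catch tray, on its upper surface, 6 mm above the bench (dispenser x = 0, y = 95 mm). The tray spans x = -140 to 140 mm, y = 20 to 170 mm; a rim 4 mm thick round its three outer sides stands 5 mm above its surface.
- plunger (a joint): Travel of the red plunger, m: 0 up, 0.020 fully down. Moves straight down, springs back by itself; 3 N to start, 8 N to hold fully down (more if pushed fast). It drives a slide four times as far, which pushes the lowest cap out to about dispenser y = 80 mm (up to 25 mm farther if pressed fast). As the plunger rises the slide withdraws and the next cap drops.
- plunger_top (a point): Centre of the top face of the red plunger button (38 mm diameter); 92 mm above the bench when up, 72 mm when fully down; at x = 0, y = -66 mm of the dispenser. Moves with the plunger.
- cap1: The lowest blue screw cap in the magazine, the one to be dispensed: a flat cylinder 32 mm in diameter (33 mm over its ribs), 15 mm high, 15 g. Origin at the centre of its underside, z its axis.
- cap2: The second blue cap, above cap1 in the magazine, the same size; it must stay in the dispenser (it drops by one cap height).
- cap3: The third, uppermost blue cap in the magazine, the same size; it must stay in the dispenser (it drops by one cap height).
- pad_green: The round green spot on the tray surface, 72 mm in diameter, flush (nothing to bump into). Origin at its centre, at the height of the tray surface. It lies 95 mm to one side of the ejection line (dispenser x = +95 or -95 mm, differs each time), y about 95 mm.
- pad_orange: The round orange spot, the same size, at the other end of the tray; it holds the white cap.
- used_cap: A white cap lying loose on the orange spot, 32 mm in diameter, 15 mm high; leave it alone. Origin at the centre of its underside.
- vial_a: Amber glass vial with white cap, 27 mm in diameter, 57 mm high, standing loose on the bench beside the housing (dispenser x about +75 mm). Origin under its centre. Leave it alone.
- vial_b: The same kind of vial on the other side of the housing (dispenser x about -80 mm). Leave it alone.
- solvent_bottle: Solvent bottle with blue cap, 86 mm in diameter, 170 mm high, standing on the bench to the robot's right. Origin under its centre. Leave it alone.
- beaker: Glass beaker, 68 mm across, 85 mm high, standing on the bench to the robot's left. Origin under its centre. Leave it alone.
- wrench: Steel wrench 150 mm long lying on the bench to the robot's left. Leave it alone.
- timer: Small white bench clock, 22 x 75 x 50 mm, standing on the bench to the robot's right. Origin under its centre. Leave it alone.

How it is judged (in metres and radians):
On the way, in this order (a step that is already met when the one before it is completed fails the run):
1. the plunger is pressed all the way down (value of joint plunger above 0.0175 m).
2. the plunger is back up and the cap lies out on the tray (value of joint plunger below 0.003 m and y of cap1 in the frame of feeder above 0.05 m), for 0.1 s.
At the end, for the whole second after the job is handed in: Cap 1 lies still and flat on the tray, its centre within 20 mm of the centre of the green spot (wholly inside it); the plunger is up (within 3 mm); the other two blue caps are still in the magazine (within 10 mm of its axis); the white cap is still on the orange spot (horizontal distance between cap1 and pad_green below 0.02 m and angle between cap1's own z axis and vertical below 0.1 rad and height (world z) of cap1 between 0.003 and 0.009 m and linear speed of cap1 below 0.01 m/s and value of joint plunger below 0.003 m and y of cap2 in the frame of feeder between -0.01 and 0.01 m and x of cap2 in the frame of feeder between -0.01 and 0.01 m and height (world z) of cap2 below 0.012 m and y of cap3 in the frame of feeder between -0.01 and 0.01 m and x of cap3 in the frame of feeder between -0.01 and 0.01 m and height (world z) of cap3 below 0.027 m and horizontal distance between used_cap and pad_orange below 0.032 m); the robot touches nothing.
It fails at once if the dispensed cap is lifted more than 8 mm off the tray (height (world z) of cap1 above 0.014 m).
It fails at once if the cap is pinched or pressed with more than 15 N (contact force between the fingers and cap1 above 15 N).
It fails at once if a second cap is pushed out (the plunger is pressed again) (y of any of cap2, cap3 in the frame of feeder above 0.012 m).
It fails at once if the white cap is moved more than 12 mm, or a vial, the bottle, beaker, wrench or clock more than 20 mm (distance of used_cap from where it was at the start of the episode above 0.012 m or distance of any of vial_a, vial_b, solvent_bottle, beaker, wrench, timer from where it was at the start of the episode above 0.02 m).
It also fails if it takes over 40 s, if anything falls off the work surface, if the arm or the gripper's body presses on something with over 40 N, if the wrist force passes 120 N, or if a joint passes its speed limit or range.

## Robot

A 7-joint arm with a two-finger parallel gripper is mounted at the origin on the work surface. World frame = base frame: x ahead of the robot, y to its left, z up, the work surface at z = 0. Lengths are in mm, angles in rad, forces in N, time in s.
With the tool pointing down it reaches from about 400 to 900 mm from the base axis. Payload 5.6 kg.
Tool frame: the origin (TCP) lies midway between the tips of the shut fingers; the grasp point (between the pads) lies 19 mm behind it; z points along the fingers, y is the line along which they close (so a half turn about z gives the same grasp; the last joint's range is limited). The gripper opens to 92 mm and grips with 3 to 60 N. Pads are 20 mm wide; open, the fingers measure 128 mm over their backs; the gripper's body (75 mm by 189 mm) begins 69 mm behind the grasp point.
Start: joints at [-1.186, 0.468, -0.012, 1.603, 0.006, 1.071, -0.056], TCP at [269.706, 591.412, 214.592] pointing down, gripper open.
Joint ranges: [-2.53, 2.53], [-0.31, 2.02], [-1.57, 1.55], [0.28, 2.44], [-1.29, 4.43], [0.15, 1.84], [-2.92, 2.92]. Speed limits (rad/s): [2.57, 2.57, 3.14, 3.14, 3.14, 3.14, 3.14].

## Interface

Orientations are given as a rotation vector (axis times angle).
In Python, from cell import robot, grip, kin, viewer gives the robot as it stands. Calls block until the motion is done:
- robot.movep(position, orientation): joint-space move of the TCP to a pose.
- robot.servo_line(position, feed=150, rotation=None): straight line of the TCP; rotation=None keeps the orientation; feed is the mean speed in mm/s.
- robot.goto_joints(angles): joint-space move.
- grip(opening, newtons=None): opening from 0.0 (shut) to 1.0 (fully open); newtons is the grip in N (None keeps the last); returns when the fingers have stopped.
- robot.hold(seconds).
- kin.ik(position, orientation): joint angles nearest the present ones, or None.
- robot.observe(): the state.
- viewer.read_camera(name): name is "side" or "top" or "wrist"; returns the picture (420x560x3 uint8, red, green, blue); there is no depth.
- viewer.camera_info(name): a dict with "camera_matrix" (3x3 intrinsics, pixels), "k1" (the pictures are not rectified: a ray, as slopes to the right and down, at radius r is drawn at 1 + k1 r^2 times it, then the intrinsics apply), "R" (3x3) and "t" (3): a world point X has camera coordinates R X + t. Camera axes: x right, y down, z forward; pixel columns grow to the right and rows downward; lengths in mm; the calibration is good to about 2 mm. A picture is of the moment at which its call begins: read the wrist's pose just before it. camera_info takes no time and is no camera call; for the wrist camera it gives the pose at the moment of the call.
A pose or a line that the arm cannot do raises robot.IKError and nothing moves.
- robot.job_done(): hands the job in; it is judged then, once.
Trained networks look in the newest picture that a camera, given by its name, has taken for a name from the list of things; names that differ only in an ending like _2 or _b are one class to them, and where a whole thing is asked for, a point or a joint stands for the part that bears it (a point fixed in the world has none). Each returns a list of dicts, best first, with "confidence" (0 to 1); they miss things now and then, are a little off and sometimes report something else, mostly with a low value. They report only what shows in the picture. A call takes as long as a camera call.
- viewer.silhouettes(name, camera): "mask" (420x560 bool, what is visible of it).
- viewer.pinpoint(name, camera): "at" ([x, y, z] in mm, in the coordinates of the camera as it stood for that picture, good to about 4 mm: a listed point, or the origin of a listed thing).
The state is a dict: "t": time; "joints": joint angles; "joint_velocities": joint speeds; "joint_torque": joint torques, N m; "tcp_pos": TCP position; "tcp_rot": TCP orientation; "contact_force": force on the tool from outside, world axes, zero at the start; "wrist_torque": the same for the moment, N m; "grip_width": opening from 0.0 (shut) to 1.0 (fully open); "grip_force": force on a finger pad.
Only numpy, scipy, OpenCV 4.12 (cv2) and the standard library are available. Lean on these libraries where they do the work, as an engineer would, in place of code of your own. Each camera call takes 0.05 s, during which the arm holds its last target. There are 200 camera calls.

## Working session

There is one attempt and no reset: what is moved stays moved. The work goes in short steps, each a Python script; the robot and the scene stay as the last script left them, time stands still between calls to the robot, and variables do not carry over. Pictures are saved under pics/ and viewed, at most 10 in all, crops included, and the job is handed in when it is done.

```bash
ls; mkdir -p pics
cat > h.py <<'E'
from cell import robot, grip, kin, viewer
import numpy as np, cv2
def pic(cam,name):
    im=viewer.read_camera(cam); cv2.imwrite(f'pics/{name}.png',im[:,:,::-1]); return im
def w(cam,p,info=None):
    i=info or viewer.camera_info(cam); return np.array(i['R']).T@(np.array(p)-np.array(i['t']))
def find(name,cam):
    return [(np.round(w(cam,d['at']),1).tolist(),round(d['confidence'],2)) for d in viewer.pinpoint(name,cam)]
def ray(cam,px,z):
    i=viewer.camera_info(cam);K=np.array(i['camera_matrix']);R=np.array(i['R']);t=np.array(i['t'])
    d=np.linalg.solve(K,[px[0],px[1],1.]);u=d[:2].copy();s=u.copy()
    for _ in range(20): s=u/(1+i['k1']*(s@s))
    c=-R.T@t; v=R.T@np.array([s[0],s[1],1.]); return c+v*(z-c[2])/v[2]
E
python3 - <<'E'
from h import *
for c in('top','side'):
    pic(c,c+'0')
    for n in('feeder','tray_mid','plunger_top','pad_green','pad_orange','used_cap','vial_a','solvent_bottle','beaker','timer','wrench','cap1'):
        print(c,n,find(n,c)[:4])
print(robot.observe())
E
```

```text
pics
top feeder [([555.2, -87.2, 1.5], 0.82), ([695.1, 390.0, -0.1], 0.37)]
top tray_mid [([529.8, 1.9, 7.4], 0.77), ([554.1, -90.9, -1.3], 0.22)]
top plunger_top [([571.8, -154.6, 89.2], 0.73)]
top pad_green [([625.0, 30.8, 6.6], 0.93), ([484.3, -162.6, -4.3], 0.55)]
top pad_orange [([442.9, -15.4, 7.3], 0.6), ([594.3, -400.0, -0.2], 0.51)]
top used_cap [([437.2, -9.1, 9.7], 0.51)]
top vial_a [([645.9, -139.5, -2.3], 0.48), ([482.6, -159.8, 0.4], 0.45)]
top solvent_bottle [([597.1, -397.7, 3.2], 0.98), ([532.2, 2.5, 4.7], 0.59)]
top beaker []
top timer [([419.0, -415.0, -0.7], 0.66)]
top wrench [([695.0, 387.4, 0.3], 0.71)]
top cap1 [([555.0, -88.4, 35.5], 0.63), ([649.0, -136.4, -1.6], 0.59)]
side feeder [([555.1, -89.7, 0.8], 0.56)]
side tray_mid [([536.9, 10.3, 5.6], 0.86), ([650.2, -134.7, -1.8], 0.57)]
side plunger_top [([575.4, -150.1, 89.9], 0.69)]
side pad_green [([624.8, 35.0, 4.7], 0.81)]
side pad_orange [([441.6, -16.8, 8.6], 0.58)]
side used_cap [([441.8, -8.3, 7.2], 0.69)]
side vial_a [([648.3, -135.2, 2.2], 0.59), ([481.6, -157.7, 0.2], 0.51), ([569.9, -150.0, 90.9], 0
[... 299 characters left out ...]
6747315, -0.0115988 ,  1.60268984,  0.0060302 ,
        1.07138162, -0.0562687 ]), 'joint_velocities': array([ 6.12577596e-04,  5.18136753e-04,  1.37917384e-03,  9.73641750e-05,
       -6.56369659e-04,  9.67995022e-04,  8.47707377e-04]), 'joint_torque': array([-3.10396936e-04, -5.20386350e+01, -1.23955234e-02, -2.44058830e+01,
       -5.66422893e-02,  1.13446353e-02,  2.70525908e-05]), 'tcp_pos': array([269.71114435, 591.42538232, 214.61402663]), 'tcp_rot': array([6.66869935e-01, 3.06991699e+00, 1.11499276e-04]), 'contact_force': array([ 0.5486455 , -0.03230646,  0.25861597]), 'wrist_torque': array([-0.02859715, -0.01395084,  0.01570867]), 'grip_force': 0.0, 'grip_width': 0.9964513024019737}
```

View pics/top0.png

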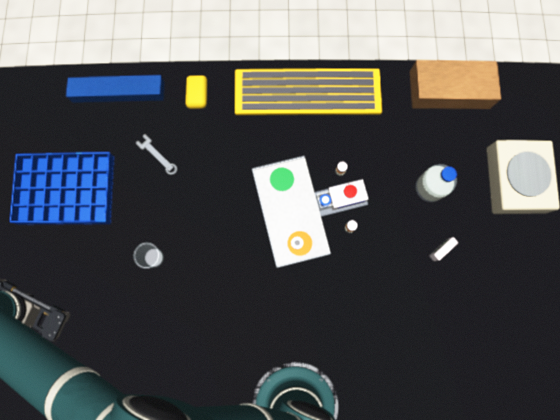

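```bash
cat >> h.py <<'E'
def blobs(im,hsvlo,hsvhi,amin=60):
    h=cv2.cvtColor(im,cv2.COLOR_RGB2HSV); m=cv2.inRange(h,hsvlo,hsvhi)
    n,l,s,c=cv2.connectedComponentsWithStats(m)
    return sorted([(int(s[i,4]),c[i]) for i in range(1,n) if s[i,4]>=amin],key=lambda a:-a[0]),m
E
python3 - <<'E'
from h import *
for c in('top','side'):
    im=cv2.imread(f'pics/{c}0.png')[:,:,::-1].copy()
    for n,lo,hi,z in(('green',(40,80,40),(85,255,255),6),('orange',(8,120,120),(22,255,255),6),('red',(0,150,80),(6,255,255),92),('blue',(100,120,60),(125,255,255),58)):
        for a,p in blobs(im,lo,hi)[0][:3]: print(c,n,a,p.round(1),ray(c,p,z).round(1))
E
```

```text
top green 435 [281.5 178.8] [624.3  29.4   6. ]
top orange 3111 [457.8  80. ] [ 928.4 -506.9    6. ]
top orange 301 [300.8 243.1] [439.9 -22.9   6. ]
top red 113 [349.8 190.8] [ 570.5 -152.    92. ]
top blue 7309 [ 62.1 187.8] [592.5 643.2  58. ]
top blue 2417 [114.1  87.7] [887.2 511.5  58. ]
top blue 193 [449.1 173.4] [ 625.5 -437.8   58. ]
side green 364 [313.  208.9] [625.8  31.7   6. ]
side orange 4482 [489.1 239.8] [ 942.7 -264.1    6. ]
side orange 1051 [148.6  51.4] [ 525.7 1259.8    6. ]
side orange 315 [82.2 68.1] [ 244.1 1225.8    6. ]
side red 153 [334.4 233.5] [ 572.2 -152.6   92. ]
side blue 3330 [216.4 103.8] [579.5 589.6  58. ]
side blue 1696 [145.2  32.4] [ 542.3 1343.6   58. ]
side blue 1218 [312.   98.1] [872.8 477.8  58. ]
```

```bash
cat >> h.py <<'E'
from scipy.spatial.transform import Rotation as Ro
def down(ang): # tool x along world angle
    x=np.array([np.cos(ang),np.sin(ang),0]);z=np.array([0,0,-1.]);return Ro.from_matrix(np.c_[x,np.cross(z,x),z]).as_rotvec()
E
python3 - <<'E'
from h import *
yaw=np.radians(14.3)
best=None
for a in(yaw,yaw+np.pi,yaw+np.pi/2,yaw-np.pi/2):
    print(np.degrees(a),kin.ik([571,-152,160],down(a)),kin.ik([640,10,12],down(a)))
grip(0.0,20)
a=yaw
q=kin.ik([571,-152,160],down(a))
if q is None: a+=np.pi
robot.movep([560,-120,230],down(a))
im=pic('wrist','w0')
for n,lo,hi,z in(('green',(40,80,40),(85,255,255),6),('orange',(8,120,120),(22,255,255),6),('red',(0,150,80),(6,255,255),92)):
    for ar,p in blobs(im,lo,hi)[0][:2]: print(n,ar,p.round(1),ray('wrist',p,z).round(1))
for n in('plunger_top','pad_green','tray_mid','feeder'): print(n,find(n,'wrist')[:2])
o=robot.observe();print(o['t'],o['tcp_pos'],o['contact_force'])
E
```

```text
14.3 [-0.43168461  0.54650325  0.86087507  1.84267142 -0.49393436  0.9815774
 -0.67969929] [-0.53402659  0.79994432  0.66328532  1.77667577 -0.66220787  0.80136754
 -0.85968148]
194.3 [-0.17617546  0.45530467  0.49438327  1.82734096 -0.26445037  0.92441087
  2.25674132] [-0.09887165  0.70021238  0.04252195  1.74551775 -0.0426974   0.69675684
  1.78678566]
104.3 [-0.33946953  0.50222073  0.72194681  1.83743099 -0.40098465  0.95272538
  0.80830856] [-0.37007447  0.7348163   0.42030208  1.7654383  -0.42185592  0.73169106
  0.52198763]
-75.7 [-0.66483418  0.84774691  1.34457824  1.85404317 -0.89292731  1.21707265
 -1.91451016] [-0.85642166  1.23607797  1.32847711  1.79564163 -1.28471961  1.27220438
 -2.03724296]
green 4059 [156.   75.5] [626.5  29.1   6. ]
orange 1870 [177.1 247.4] [444.2 -22.8   6. ]
orange 255 [299.9 385.1] [ 289.4 -214.     6. ]
red 1279 [322.4 189.9] [ 572.6 -153.3   92. ]
plunger_top [([568.5, -153.8, 87.0], 0.81)]
pad_green [([620.6, 25.2, 6.4], 0.55)]
tray_mid [([534.9, 1.4, 6.0], 0.71), ([442.4, -17.3, 4.0], 0.67)]
feeder [([556.9, -91.2, -1.8], 0.61)]
5.6083 [ 560.09672385 -119.60706974  229.9380748 ] [-0.17857983  0.94403809 -0.02444646]
```

View pics/w0.png

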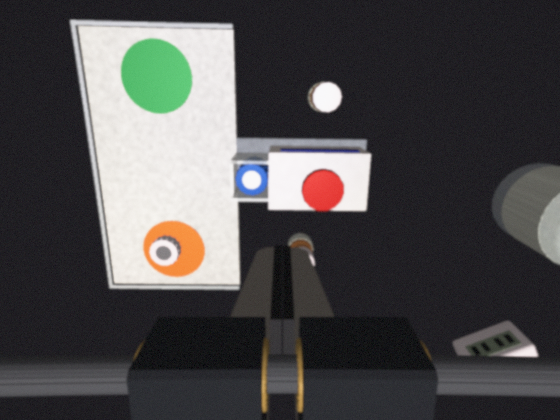

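The wrist view shows the green spot at (156,75), the orange spot with its white cap at (170,248), and the red button at (322,190). These positions agree with the top and side views, so I'll press the plunger.

Run:
```python
from h import *
P=[572,-152.5]; r=down(np.radians(14.3))
def f(): 
    o=robot.observe();return round(o['tcp_pos'][2],1),o['contact_force'].round(1).tolist(),round(o['t'],1)
robot.movep([*P,130],r)
robot.servo_line([*P,94],60); print(f())
robot.servo_line([*P,74],20); print(f())
z=74
while z>70.5:
    z-=.5; robot.servo_line([*P,z],15); s=f(); print(s)
    if z<=71.5 or abs(s[1][2])>14: break
robot.servo_line([*P,96],40); robot.servo_line([*P,140],120)
robot.movep([545,-50,230],r)
im=pic('wrist','w1')
for n,lo,hi,z in(('green',(40,80,40),(85,255,255),6),('orange',(8,120,120),(22,255,255),6),('blue',(100,120,60),(125,255,255),21),('red',(0,150,80),(6,255,255),92)):
    for ar,p in blobs(im,lo,hi)[0][:3]: print(n,ar,p.round(1),ray('wrist',p,z).round(1))
print(find('cap1','wrist'),f())
```

```text
(np.float64(94.0), [-0.4, 0.2, 0.3], 6.9)
(np.float64(74.9), [-0.8, 0.7, 6.5], 8.0)
(np.float64(74.4), [-0.8, 0.5, 8.4], 8.3)
(np.float64(73.9), [-2.7, 1.9, 8.0], 8.5)
(np.float64(73.5), [-2.8, 0.5, 7.9], 8.8)
(np.float64(73.0), [-2.2, 0.5, 8.2], 9.0)
(np.float64(72.5), [-1.7, 1.3, 8.7], 9.3)
green 4002 [225.2  77.8] [626.3  28.1   6. ]
orange 1726 [234.8 248. ] [444.5 -20.5   6. ]
orange 253 [299.9 385.2] [ 273.2 -145.4    6. ]
orange 217 [263.8 387. ] [258.7 -99.8   6. ]
blue 365 [321.1 179. ] [552.  -93.3  21. ]
blue 351 [246.1 171.8] [540.  -14.2  21. ]
blue 148 [392.  151.5] [ 598.  -156.5   21. ]
red 1348 [402.2 191.7] [ 572.1 -153.3   92. ]
[([552.5, -94.1, 23.2], 0.65)] (np.float64(228.7), [-0.3, -0.6, -1.3], 11.3)
```

View pics/w1.png

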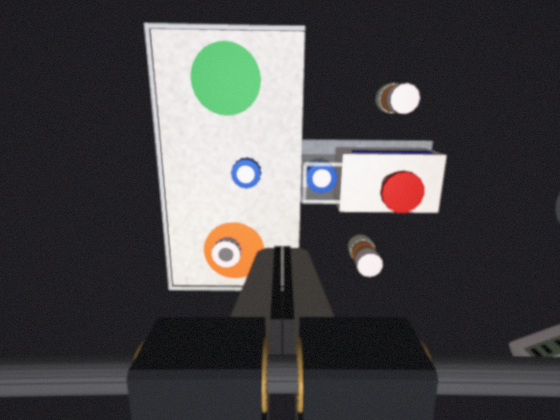

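The cap lies out on the tray at (246,172), and the next cap has dropped at (321,178). Now I'll push with the fingers slightly open, as a two-point cradle, and stop short to check.

Run:
```python
from h import *
c=np.array([540,-14.]);g=np.array([626,29.3]);d=(g-c)/np.linalg.norm(g-c);r=down(np.arctan2(d[1],d[0]))
grip(0.22,20)
s=c-42*d
robot.movep([*s,90],r); robot.servo_line([*s,12.5],60)
print(robot.observe()['tcp_pos'],robot.observe()['grip_width'])
robot.servo_line([*(g-38*d),12.5],40)
o=robot.observe();print(o['t'],o['tcp_pos'],o['contact_force'])
for c in('wrist','top'):
    im=pic(c,c+'2')
    for n,lo,hi,z in(('green',(40,80,40),(85,255,255),6),('blue',(100,120,60),(125,255,255),21)):
        for ar,p in blobs(im,lo,hi,15)[0][:4]: print(c,n,ar,p.round(1),ray(c,p,z).round(1))
```

```text
[502.77477618 -32.88804561  12.82748451] 0.21784096666954997
16.475 [591.98926497  12.20797095  12.52755742] [ 1.04520809 -0.05221486 -0.00953334]
wrist green 11832 [280.1 174.5] [632.2  32.5   6. ]
wrist blue 2183 [281.6 223.7] [614.2  22.6  21. ]
wrist blue 69 [533.5 416.7] [ 575.9 -152.    21. ]
top blue 7315 [ 62.1 187.9] [600.3 660.   21. ]
top blue 2424 [114.1  87.7] [903.3 524.5  21. ]
top blue 193 [449.1 173.4] [ 634.4 -451.1   21. ]
top blue 34 [325.6 198. ] [564.9 -93.8  21. ]
```

View pics/wrist2.png

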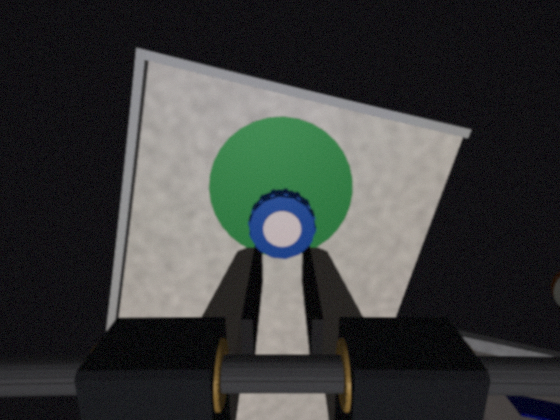

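The cap is centred in the cradle at (282,228), and the green spot's centre is at about (281,187), straight ahead. I'll push the remaining 15 mm or so, back off and check.

Run:
```python
from h import *
g=ray('wrist',(281,187),6)[:2];print('green',g)
c=np.array([540,-14.]);d=np.array([626,29.3])-c;d/=np.linalg.norm(d)
t=robot.observe()['tcp_pos'][:2]
rem=float(np.clip((g-t)@d-23,8,20));print(rem)
robot.servo_line([*(t+rem*d),12.5],25); robot.hold(.2)
robot.servo_line([*(t+(rem-30)*d),12.5],60); robot.servo_line([*(t+(rem-45)*d),170],150)
im=pic('wrist','wrist3')
for n,lo,hi,z in(('green',(40,80,40),(85,255,255),6),('blue',(100,120,60),(125,255,255),21)):
    b,m=blobs(im,lo,hi,100)
    for ar,p in b[:3]: print(n,ar,p.round(1),ray('wrist',p,z).round(1))
    if n=='green':
        q=cv2.findNonZero(m); (e,_,_)=cv2.fitEllipse(cv2.convexHull(q)); print('ell',e,ray('wrist',e,6))
o=robot.observe();print(o['t'],o['tcp_pos'],o['contact_force'])
```

```text
green [626.71049206  29.24097349]
15.65202341872623
green 3959 [281.5 111.3] [626.5  29.4   6. ]
ell (281.65472412109375, 111.45692443847656) [626.44741999  29.23016435   6.        ]
blue 651 [282.4 111.4] [627.4  29.   21. ]
blue 251 [368.4 252.6] [ 547.8 -102.9   21. ]
blue 219 [452.  237.4] [ 596.3 -164.4   21. ]
19.4583 [565.2184892   -0.8993067  169.04583029] [-0.32535652 -0.284798   -0.28031846]
```

View pics/wrist3.png

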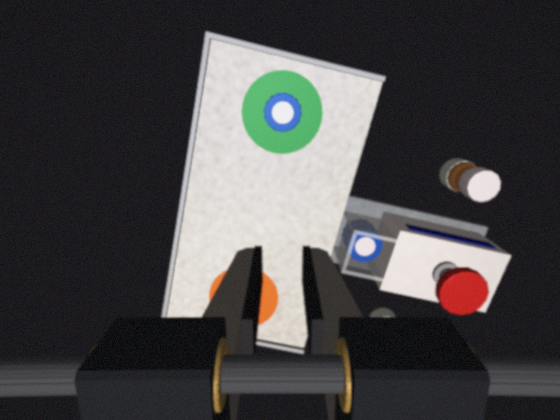

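The cap at (282,111) is centred on the green spot at (282,111), the plunger is up and the gripper is clear.

```bash
python3 -c "
from h import *
print(robot.job_done())"
```

```text
the job is handed in; nothing more can be done
None
```

The job is handed in (no verdict was returned): one cap was dispensed and pushed to within about 1 mm of the green spot's centre by the last wrist picture, with the plunger back up and the gripper clear at about 19.5 s; I didn't re-measure the white cap or the other standing objects after the push.

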